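# Clamp a glued phone in the bench press

## Task

The phone lying in the sliding tray has just been glued and must cure under pressure. Push the tray fully home under the press, then wind the T-handle on top clockwise (seen from above) (the column blocks the way round the back, so change ends of its bar as needed) until it comes to its stop and the pad clamps the phone; then let go. Leave the pliers, screwdriver and marker beside the press where they lie.

Things in the scene. Friction and masses are not known exactly. Their poses are not given: they have to be found in the camera images.
- press: Grey bench press, fixed. Origin: underside of its base on the vertical screw axis; z up, x to its back, y left; the tray slides out to -x. Base 200 x 200 x 12 mm (x -90 to +110), rails at y = +-90 up to z 26. Column at the back: x 71 to 107, 78 wide, up to z 240, so no hand passes behind: work on the front half. Arm from the column to a 46 mm round boss on the axis, its collar's top at z 105 mm.
- tray (a joint): How far the tray has been pushed in along the press's x axis, in m: 0 = pulled right out (as at the start), 0.055 = fully home against its rear stop. Slides stiffly (about 1.5 N) and stays where it is left.
- tray_knob (a point): Centre of grip of the tray's knob: an upright black cylinder, 20 mm diameter, 36 mm tall (from z = 19 to 55 mm; this point is at z = 42 mm), on a 34 mm wide, 5 mm thick tongue, 125 mm in front (-x) of the tray's centre. With the tray home it is at press x = -125 mm. Axes as the press.
- t_handle (a joint): Angle of the T-handle (rad), growing clockwise seen from above, 0 to a hard stop at 6.3. It turns in place, height constant; a turn lowers the pad 12 mm. The pad meets the phone at about 4.2, then a spring presses (4 N, 12 N at the stop). Turning takes 0.15 N m (3 N at a bar end); it stays where left. At 0 the bar lies along the press's x, end_a to the front (-x).
- screw_axis (a point): Centre of the T-handle's bar, on the screw axis, z = 137 mm; fixed to the press, axes as the press.
- end_a (a point): Grip point on the T-handle's level steel bar, 50 mm from the screw axis, z 137 mm; x along the bar (from end_a to end_b), z up; turns with the handle. Bar 10 mm thick, 132 mm long over its 16 mm ball ends (ball centres 58 mm from the axis); hub in the middle 24 mm in diameter, top at z 147 mm.
- end_b (a point): The same grip point at the bar's other end.
- pad: Round black rubber pad under the press arm, 56 mm diameter, moved down and up by the T-handle; its underside is 35 mm above this origin, and with the handle at 0 the origin is at the press's origin.
- phone_repair: Phone, 144 x 68 x 8 mm, lying in the shallow aluminium tray (rim 24 mm above the worktop, inside 74 x 152 mm) with its length across the press. Origin: centre of its underside; x along its length.
- flat_pliers: Pliers, 124 x 44 x 10 mm, lying beside the press; leave alone. Origin: centre of underside.
- screwdriver_3: Screwdriver, 165 x 18 x 20 mm, lying beside the press; leave alone. Origin: centre of underside.
- marker: Marker pen, 121 x 12 x 13 mm, lying beside the press; leave alone. Origin: centre of underside.
Not all that is in view belongs to the job. Leave any brown look-alike of the phone_repair alone.

How it is judged:
On the way, in this order (a step that is already met when the one before it is completed fails the run):
1. the tray is fully home (within 3 mm) before the pad is down (value of joint tray above 0.052 m and value of joint t_handle below 3.5 rad), for 0.2 s.
2. the T-handle has been wound until the pad presses on the phone (value of joint t_handle above 4.6 rad and contact force between pad and phone_repair above 3 N), for 0.2 s.
At the end, for the whole second after the job is handed in: The tray is home (within 4 mm), the T-handle is within 0.4 rad of its stop, the pad presses on the phone with more than 6 N, and the phone lies flat in the tray, centred under the pad within 12 mm, all at rest (value of joint tray above 0.051 m and value of joint t_handle above 5.9 rad and contact force between pad and phone_repair above 6 N and horizontal distance between phone_repair and press below 0.012 m and angle between phone_repair's own z axis and vertical below 0.05 rad and linear speed of phone_repair below 0.01 m/s and velocity of joint t_handle below 0.05 rad/s); the robot touches nothing.
It fails at once if the pliers is moved more than 20 mm (distance of flat_pliers from where it was at the start of the episode above 0.02 m).
It fails at once if the screwdriver is moved more than 20 mm (distance of screwdriver_3 from where it was at the start of the episode above 0.02 m).
It fails at once if the marker is moved more than 20 mm (distance of marker from where it was at the start of the episode above 0.02 m).
It also fails if it takes over 72 s, if anything falls off the work surface, if the arm or the gripper's body presses on something with over 40 N, if the wrist force passes 120 N, or if a joint passes its speed limit or range.

## Robot

A 7-joint arm with a two-finger parallel gripper is mounted at the origin on a cart in front of the work surface, level with it; the furniture and walls round the work are solid. World frame = base frame: x ahead of the robot, y to its left, z up, the work surface at z = 0. Lengths are in m, angles in rad, forces in N, time in s.
With the tool pointing down it reaches from about 0.4 to 0.875 m from the base axis. Payload 19.3 kg.
Tool frame: the origin (TCP) lies at the very end of the fingers, on their centre line; the grasp point (between the pads) lies 19 mm behind it; z points along the fingers, y is the line along which they close (so a half turn about z gives the same grasp; the last joint's range is limited). The gripper opens to 85 mm and grips with 20 to 120 N. Pads are 22 mm wide; open, the fingers measure 114 mm over their backs; the gripper's body (76 mm by 85 mm) begins 54 mm behind the grasp point. The pads swing forward as they close: fully open they stand 13 mm farther back than shut.
Start: joints at [1.262, 0.521, -0.036, 1.599, 0.021, 1.021, -0.113], TCP at [0.148, -0.607, 0.231] pointing down, gripper open.
Joint ranges: [-2.91, 2.91], [-0.3, 2.13], [-1.5, 1.42], [0.17, 2.43], [-1.26, 4.41], [0.16, 1.93], [-2.52, 2.52]. Speed limits (rad/s): [1.89, 1.89, 2.39, 2.39, 3.01, 3.01, 3.01].

## Interface

Orientations are given as [roll, pitch, yaw] about the fixed x, y, z axes, in that order (R = Rz(yaw) Ry(pitch) Rx(roll)).
In Python, from bench import bot gives the robot as it stands.
- The arm moves only by the tool play_rows, never from a script. Its argument "targets" is a list of rows, each a list of 3 entries, a list of its own where there are three numbers: the shift along the tool's x, y, z normalised to -1 to 1, where 1 is 40 mm, then the turn about the tool's z normalised to -1 to 1, where 1 is 8 degrees, then the opening, from -1 (shut) to 1 (fully open). In form: [[[dx, dy, dz], twist, jaw], ...]. A call has exactly 5 rows; each row shifts and turns the commanded pose from where the row before left it, along the tool's axes as they then stand; what a row does not reach is not made up. A row lasts 1/10 s, in which the tool goes at most 50 mm and 8.59 degrees, less where a joint would pass 70% of its speed; a pose out of reach is approached as far as the arm can. A call with a number of a shift or a turn outside -1 to 1 is refused whole. A call with a gripper value outside its range is refused whole. The fingers move at their own pace and stop on an object; "grip_force" is the grip in N (left out, the last holds). Time passes only in rows, so rows that do not move let the fingers close, or fill a call up. It gives the time, the measured TCP pose, the force, the opening and the grip force at its end, in the units of the state.
- bot.sense(): the state, without advancing time (a new reading comes with each control period).
- bot.read_camera(name): name is "scene" or "top"; returns a dict with "image" (400x640x3 uint8, red, green, blue), "fx", "fy", "cx", "cy" (pixels), "position" and "attitude" of the camera in the world. Camera axes: x right, y down, z forward; pixel columns grow to the right and rows downward; lengths in m; the calibration is good to about 2 mm. A picture is of the moment at which its call begins. There is no depth.
- bot.finish_job(): hands the job in; it is judged then, once.
The state is a dict: "t": time; "q": joint angles; "qvel": joint speeds; "joint_efforts": joint torques, N m; "ee_pos": TCP position; "ee_rot": TCP orientation; "contact_force": force on the tool from outside, world axes, zero at the start; "wrist_torque": the same for the moment, N m; "width": finger opening in m; "finger_force": force on a finger pad.
Only numpy, scipy, OpenCV 4.12 (cv2) and the standard library are available. Lean on these libraries where they do the work, as an engineer would, in place of code of your own. Each camera call takes 0.05 s, during which the arm holds its last target. There are 200 camera calls.

## Working session

There is one attempt and no reset: what is moved stays moved. The work goes in short steps, Python scripts to look and compute and a tool call to move; the robot and the scene stay as the last step left them, time stands still between calls to the robot, and variables do not carry over. Pictures are saved under pics/ and viewed, at most 10 in all, crops included, and the job is handed in when it is done.

Besides the shell and the picture viewer there is one more tool, called after ">>>" by a JSON object that holds its "method" and its "body". play_rows: Moves the arm, as the interface text tells. Its arguments: {"type":"object","properties":{"targets":{"type":"array","items":{"type":"array"}},"grip_force":{"type":"number"}},"required":["targets"]}

```bash
mkdir -p pics; ls; python3 - <<'E'
from bench import bot
import cv2,numpy as np
s=bot.sense();print({k:np.round(v,3) for k,v in s.items()})
for n in("scene","top"):
    c=bot.read_camera(n);cv2.imwrite(f"pics/{n}0.png",c["image"][:,:,::-1]);print({k:c[k] for k in c if k!="image"})
E
```

```text
pics
{'t': np.float64(0.0), 'q': array([ 1.262,  0.522, -0.036,  1.6  ,  0.021,  1.021, -0.113]), 'qvel': array([ 0.002,  0.001, -0.001,  0.   , -0.003, -0.001, -0.   ]), 'joint_efforts': array([-0.0000e+00, -9.2711e+01,  1.9800e+00, -3.6993e+01,  1.8000e-02,
        8.0000e-03,  0.0000e+00]), 'ee_pos': array([ 0.148, -0.607,  0.231]), 'ee_rot': array([-3.14 ,  0.   ,  0.239]), 'contact_force': array([0.093, 0.427, 0.136]), 'wrist_torque': array([-0.005, -0.013,  0.014]), 'finger_force': np.float64(0.0), 'width': np.float64(0.086)}
{'fx': 376.9685254110847, 'fy': 376.9685254110847, 'cx': 320.8760509933006, 'cy': 201.38943077796003, 'position': array([ 0.20504086, -0.46897599,  0.71348458]), 'attitude': array([-2.36116946,  0.01534396, -0.57823371])}
{'fx': 494.2082887499917, 'fy': 494.2082887499917, 'cx': 319.40060154326017, 'cy': 202.72909833683286, 'position': array([0.41157095, 0.02818775, 1.49208681]), 'attitude': array([-3.02751063, -0.00469044, -1.59717982])}
```

View pics/scene0.png

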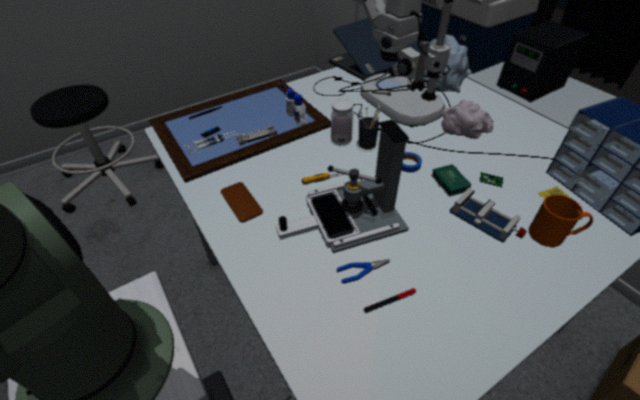

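View pics/top0.png

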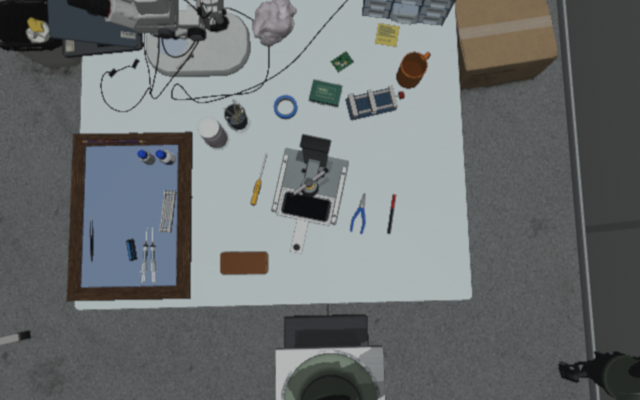

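```bash
cat > h.py <<'E'
import numpy as np,cv2
from scipy.spatial.transform import Rotation as R
def ray(c,u,v):
    d=np.array([(u-c["cx"])/c["fx"],(v-c["cy"])/c["fy"],1.]);return R.from_euler('xyz',c["attitude"]).as_matrix()@d
def plane(c,u,v,z):
    d=ray(c,u,v);p=np.array(c["position"]);return (p+d*(z-p[2])/d[2])[:2]
def proj(c,P):
    q=R.from_euler('xyz',c["attitude"]).as_matrix().T@(np.array(P)-c["position"]);return c["cx"]+c["fx"]*q[0]/q[2],c["cy"]+c["fy"]*q[1]/q[2]
E
python3 - <<'E'
import cv2,numpy as np
a=cv2.imread("pics/top0.png")[125:260,235:405];b=cv2.imread("pics/scene0.png")[115:255,265:415]
a=cv2.resize(a,None,fx=4,fy=4,interpolation=cv2.INTER_CUBIC);b=cv2.resize(b,None,fx=4,fy=4,interpolation=cv2.INTER_CUBIC)
cv2.imwrite("pics/ca.png",np.clip(a*1.5,0,255));cv2.imwrite("pics/cb.png",np.clip(b*1.5,0,255))
E
```

```text
[ WARN:0@0.022] global loadsave.cpp:1063 imwrite_ Unsupported depth image for selected encoder is fallbacked to CV_8U.
```

View pics/ca.png

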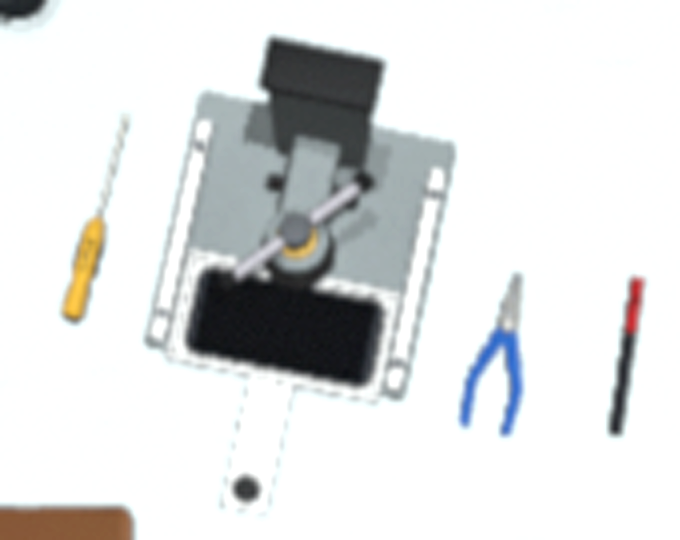

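View pics/cb.png

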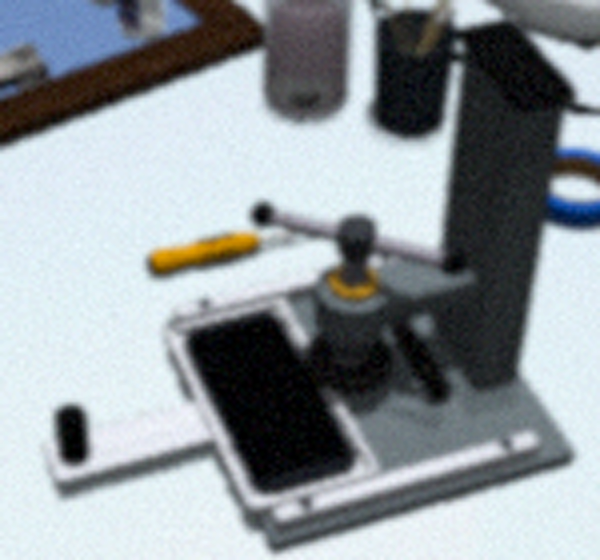

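```bash
python3 - <<'E'
from h import *
from bench import bot
T=bot.read_camera("top");S=bot.read_camera("scene")
a=lambda u,v:(235+u/4,125+v/4)
b=lambda u,v:(265+u/4,115+v/4)
def tri(p,q):
    d1=ray(T,*p);d2=ray(S,*q);A=np.c_[d1,-d2];x=np.linalg.lstsq(A,S["position"]-T["position"],rcond=None)[0]
    return (T["position"]+x[0]*d1+S["position"]+x[1]*d2)/2
k=plane(T,*a(246,489),.055);hb=plane(T,*a(297,227),.145);eb=plane(T,*a(367,182),.137)
k2=plane(S,*b(71,410),.055);hb2=plane(S,*b(357,225),.147);ea2=plane(S,*b(263,214),.137);eb2=plane(S,*b(457,261),.137)
print("knob",k,k2,"hub",hb,hb2,"ea",ea2,"eb",eb,eb2)
print("tri",tri(a(246,489),b(71,412)),tri(a(297,227),b(357,228)),tri(a(367,182),b(457,261)))
d=hb-k;print(np.hypot(*d),np.arctan2(d[1],d[0]))
for z,l in ((.024,[(192,250),(400,292),(166,360),(382,404)]),(.026,[(204,118),(152,345),(436,165),(392,397)]),):
    P=[plane(T,*a(*q),z) for q in l];print(np.round(P,4), np.arctan2(*(P[1]-P[0])[::-1]),np.arctan2(*(P[3]-P[2])[::-1]))
d=eb-hb;print("bar",np.arctan2(d[1],d[0]),np.hypot(*d)); d=eb2-ea2;print(np.arctan2(d[1],d[0]),np.hypot(*d),(eb2+ea2)/2)
print(plane(T,*a(517,275),0),plane(T,*a(465,425),0),plane(T,*a(125,118),0),plane(T,*a(72,318),0))
E
```

```text
knob [0.44796437 0.08683715] [0.44893838 0.08811531] hub [0.62461632 0.04423764] [0.62090173 0.04414637] ea [0.58845607 0.09214857] eb [ 0.65626822 -0.00507306] [ 0.65646131 -0.00367206]
tri [0.44807041 0.08679374 0.05496204] [0.62366867 0.04505897 0.1429571 ] [ 0.6557657  -0.00485016  0.13827593]
0.18171579221212106 -0.23663148495688974
[[ 0.6283  0.1248]
 [ 0.5926 -0.0302]
 [ 0.5461  0.1457]
 [ 0.509  -0.0143]] -1.7974589112931931 -1.7981343460497063
[[ 0.7284  0.1138]
 [ 0.5573  0.1557]
 [ 0.688  -0.0601]
 [ 0.5139 -0.0218]] 2.901300200774582 2.925026108771585
bar -1.0001455273629114 0.05859511568002725
-0.9535805764439215 0.11750023658312848 [0.62245869 0.04423826]
[ 0.60628507 -0.12063808] [ 0.4931425  -0.07718192] [0.73557431 0.1759588 ] [0.58209142 0.21833549]
```

>>> {"method": "play_rows", "body": {"targets": [[[0.7,-0.23,0],0,1],[[0.7,-0.23,0],0,1],[[0.7,-0.23,0],0,1],[[0.7,-0.23,0],0,1],[[0.7,-0.23,0],0,1]]}}

```text
t: 0.7
ee_pos: [0.2739, -0.5286, 0.2312]
ee_rot: [-3.141, 0.0, 0.239]
contact_force: [-0.0, -1.3, 0.3]
width: 0.0855
finger_force: 0.0
```

>>> {"method": "play_rows", "body": {"targets": [[[0.7,-0.23,0],0,1],[[0.7,-0.23,0],0,1],[[0.7,-0.23,0],0,1],[[0.7,-0.23,0],0,1],[[0.7,-0.23,0],0,1]]}}

```text
t: 1.2
ee_pos: [0.399, -0.4509, 0.2312]
ee_rot: [-3.141, 0.0, 0.239]
contact_force: [0.1, -0.2, 0.7]
width: 0.0853
finger_force: 0.0
```

>>> {"method": "play_rows", "body": {"targets": [[[0.29,-0.85,0],0,1],[[0.29,-0.85,0],0,1],[[0.29,-0.85,0],0,1],[[0.29,-0.85,0],0,1],[[0.29,-0.85,0],0,1]]}}

```text
t: 1.7
ee_pos: [0.4141, -0.2713, 0.2313]
ee_rot: [3.142, 0.0, 0.239]
contact_force: [1.5, 0.2, -0.2]
width: 0.0854
finger_force: 0.0
```

>>> {"method": "play_rows", "body": {"targets": [[[0.29,-0.85,0],0,1],[[0.29,-0.85,0],0,1],[[0.29,-0.85,0],0,1],[[0.29,-0.85,0],0,1],[[0.29,-0.85,0],0,1]]}}

```text
t: 2.2
ee_pos: [0.4303, -0.0925, 0.2314]
ee_rot: [3.141, -0.0, 0.239]
contact_force: [0.8, -0.5, -0.1]
width: 0.0854
finger_force: 0.0
```

>>> {"method": "play_rows", "body": {"targets": [[[0.29,-0.85,0],0,1],[[0.29,-0.85,0],0,1],[[0.29,-0.85,0],0,1],[[0.29,-0.85,0],0,1],[[0.29,-0.85,0],0,1]]}}

```text
t: 2.7
ee_pos: [0.4465, 0.0864, 0.2314]
ee_rot: [3.142, -0.0, 0.239]
contact_force: [-0.2, 0.4, 0.1]
width: 0.0853
finger_force: 0.0
```

>>> {"method": "play_rows", "body": {"targets": [[[0,0,0],-1,1],[[0,0,0],-1,1],[[0,0,0],-1,1],[[0,0,0],-1,1],[[0,0,0],-1,1]]}}

```text
t: 3.2
ee_pos: [0.4465, 0.085, 0.2313]
ee_rot: [-3.141, 0.0, 0.943]
contact_force: [0.2, -0.5, 0.6]
width: 0.0851
finger_force: 0.0
```

>>> {"method": "play_rows", "body": {"targets": [[[0,0,0],-1,1],[[0,0,0],-1,1],[[0,0,0],-1,1],[[0,0,0],-1,1],[[0,0,0],-1,1]]}}

```text
t: 3.7
ee_pos: [0.4465, 0.085, 0.2313]
ee_rot: [-3.142, 0.0, 1.641]
contact_force: [-0.4, -0.1, -0.0]
width: 0.0852
finger_force: 0.0
```

>>> {"method": "play_rows", "body": {"targets": [[[0,0,0],-1,1],[[0,0,0],-1,1],[[0,0,0],-1,1],[[0,0,0],-1,1],[[0,0,0],-1,1]]}}

```text
t: 4.2
ee_pos: [0.4465, 0.0849, 0.2313]
ee_rot: [-3.142, 0.0, 2.339]
contact_force: [-0.7, -0.3, -0.6]
width: 0.0852
finger_force: 0.0
```

>>> {"method": "play_rows", "body": {"targets": [[[0,0,0],-1,1],[[0,0,0],-1,1],[[0,0,0],-1,1],[[0,0,0],-1,1],[[0,0,0],0,1]]}}

```text
t: 4.7
ee_pos: [0.4465, 0.0849, 0.2312]
ee_rot: [3.141, -0.0, 2.894]
contact_force: [0.7, 0.6, -0.6]
width: 0.0851
finger_force: 0.0
```

>>> {"method": "play_rows", "body": {"targets": [[[0,0,0.8],0,0.5],[[0,0,0.8],0,0.2],[[0,0,0.8],0,0.2],[[0,0,0.5],0,0.2],[[0,0,0],0,0.2]]}}

```text
t: 5.2
ee_pos: [0.4453, 0.0849, 0.1134]
ee_rot: [-3.14, -0.003, 2.888]
contact_force: [0.1, -0.3, 1.4]
width: 0.0511
finger_force: 0.0
```

```bash
python3 - <<'E'
from bench import bot
import cv2,numpy as np
s=bot.sense();print(s["q"])
i=[bot.read_camera(n)["image"][:,:,::-1] for n in("scene","top")]
cv2.imwrite("pics/2.png",np.clip(np.hstack([cv2.resize(i[0][90:260,220:420],None,fx=2,fy=2),cv2.resize(i[1][115:285,220:420],None,fx=2,fy=2)])*1.5,0,255).astype(np.uint8))
E
```

```text
[ 0.25584423  0.53562336 -0.74379987  2.11092103  0.5617533   0.70354987
  0.45517015]
```

View pics/2.png

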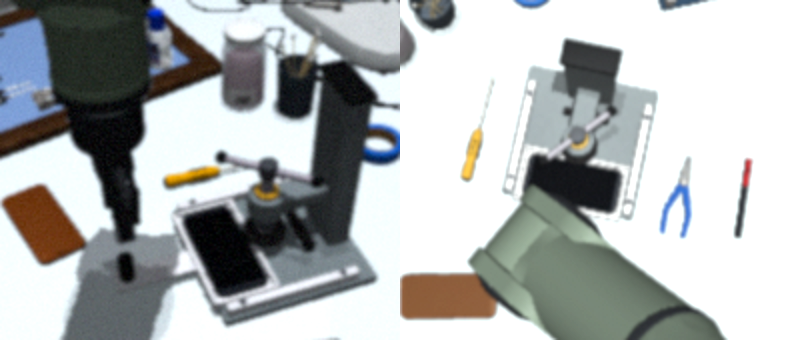

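>>> {"method": "play_rows", "body": {"targets": [[[0,0,0.7],0,0.2],[[0,0,0.7],0,0.2],[[0,0,0.6],0,0.2],[[0,0,0],0,-1],[[0,0,0],0,-1]], "grip_force": 25}}

```text
t: 5.8
ee_pos: [0.4474, 0.0859, 0.0367]
ee_rot: [3.14, 0.001, 2.891]
contact_force: [5.7, 29.7, -3.7]
width: 0.0234
finger_force: 15.6
```

>>> {"method": "play_rows", "body": {"targets": [[[0,0,0],0,-1],[[0,0,0],0,-1],[[0,0,0],0,-1],[[0,0,0],0,-1],[[0,0,0],0,-1]]}}

```text
t: 6.3
ee_pos: [0.4484, 0.0879, 0.0373]
ee_rot: [3.136, 0.003, 2.892]
contact_force: [4.8, 16.8, -16.9]
width: 0.0186
finger_force: 27.2
```

>>> {"method": "play_rows", "body": {"targets": [[[-0.1,0.02,0],0,-1],[[-0.25,0.02,0],0,-1],[[-0.3,0,0],0,-1],[[-0.3,0,0],0,-1],[[-0.25,0,0],0,-1]]}}

```text
t: 6.8
ee_pos: [0.495, 0.0769, 0.0372]
ee_rot: [3.137, 0.002, 2.892]
contact_force: [2.1, 14.3, -14.7]
width: 0.0188
finger_force: 27.2
```

>>> {"method": "play_rows", "body": {"targets": [[[-0.1,0,0],0,-1],[[-0.08,0,0],0,-1],[[-0.06,0,0],0,-1],[[0,0,0],0,-1],[[0,0,0],0,-1]]}}

```text
t: 7.3
ee_pos: [0.5015, 0.0754, 0.0371]
ee_rot: [3.138, -0.002, 2.893]
contact_force: [-15.0, 18.6, -1.0]
width: 0.0186
finger_force: 28.3
```

>>> {"method": "play_rows", "body": {"targets": [[[0.05,0,0],0,0.2],[[0,0,0],0,0.2],[[0,0,0],0,0.2],[[0,0,-0.5],0,0.2],[[0,0,-0.8],0,0.2]]}}

```text
t: 7.8
ee_pos: [0.5002, 0.0725, 0.0874]
ee_rot: [-3.141, -0.002, 2.891]
contact_force: [0.2, 0.2, 1.2]
width: 0.0511
finger_force: 0.0
```

>>> {"method": "play_rows", "body": {"targets": [[[0,0,-0.8],0,0.2],[[0,0,-0.8],0,0.2],[[0,0,-0.8],0,0.2],[[0,0,-0.3],1,0],[[0,0,0],1,0]]}}

```text
t: 8.3
ee_pos: [0.5019, 0.0726, 0.1979]
ee_rot: [3.139, 0.003, 2.606]
contact_force: [0.3, 0.2, -0.6]
width: 0.0428
finger_force: 0.0
```

>>> {"method": "play_rows", "body": {"targets": [[[0,0,0],1,0],[[0,0,0],1,0],[[0,0,0],1,0],[[0,0,0],0.2,0],[[0,0,0],0,0]]}}

```text
t: 8.8
ee_pos: [0.5009, 0.0728, 0.1958]
ee_rot: [3.141, 0.0, 2.168]
contact_force: [-0.3, -0.1, -0.4]
width: 0.0427
finger_force: 0.0
```

```bash
cat >> h.py <<'E'
C=np.array([.623,.0455]);psi=-.232
def goto(th,end,r=.048,z=.120,off=0):
    "units to grip end ('a'/'b') with handle at th; tool x along bar"
    from bench import bot
    s=bot.sense();p=np.array(s["ee_pos"]);y=s["ee_rot"][2]
    g=psi+np.pi-th+(np.pi if end=='b' else 0)   # yaw of outward dir
    P=C+r*np.array([np.cos(g),np.sin(g)]);d=P-p[:2]
    print("p",p.round(4),"yaw",round(y,3),"target",P.round(4),"shift units x,y,z",np.round([d@[np.cos(y),np.sin(y)]/.04,d@[np.sin(y),-np.cos(y)]/.04,(p[2]-z)/.04],2))
    for n in(0,1):print("twist units",round(-np.rad2deg((g+n*np.pi-y+np.pi)%(2*np.pi)-np.pi)/8,2))
    return s
E
python3 - <<'E'
from h import *
goto(.745,'a')
E
```

```text
p [0.5009 0.0728 0.1958] yaw 2.168 target [0.5961 0.0853] shift units x,y,z [-1.08  2.14  1.89]
twist units 0.03
twist units -22.47
```

>>> {"method": "play_rows", "body": {"targets": [[[-0.36,0.71,0],0,0],[[-0.36,0.71,0],0,0],[[-0.36,0.71,0],0,0],[[0,0,0],0,0],[[0,0,0],0,0]]}}

```text
t: 9.3
ee_pos: [0.5954, 0.0848, 0.1949]
ee_rot: [-3.141, -0.001, 2.168]
contact_force: [-0.6, -0.9, 0.4]
width: 0.0427
finger_force: 0.0
```

>>> {"method": "play_rows", "body": {"targets": [[[0,0,0.5],0,0],[[0,0,0.5],0,0],[[0,0,0.5],0,0],[[0,0,0.4],0,0],[[0,0,0],0,-0.4]]}}

```text
t: 9.8
ee_pos: [0.5943, 0.0844, 0.1177]
ee_rot: [-3.139, -0.001, 2.167]
contact_force: [-0.5, 0.9, -0.8]
width: 0.0294
finger_force: 0.0
```

```bash
python3 - <<'E'
from h import *
from bench import bot
goto(.745,'a')
i=[bot.read_camera(n)["image"][:,:,::-1] for n in("scene","top")]
cv2.imwrite("pics/3.png",np.clip(np.hstack([cv2.resize(i[0][90:260,220:420],None,fx=2,fy=2),cv2.resize(i[1][115:285,220:420],None,fx=2,fy=2)])*1.5,0,255).astype(np.uint8))
E
```

```text
p [0.5943 0.0844 0.1177] yaw 2.167 target [0.5961 0.0853] shift units x,y,z [-0.01  0.05 -0.06]
twist units 0.02
twist units -22.48
```

View pics/3.png

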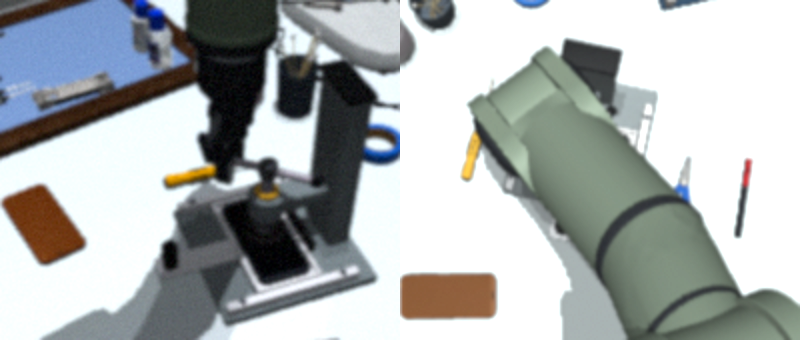

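>>> {"method": "play_rows", "body": {"targets": [[[0,0,0],0,-0.55],[[-0.012,0.167,0],1,-0.55],[[-0.012,0.167,0],1,-0.55],[[-0.012,0.167,0],1,-0.55],[[-0.012,0.167,0],1,-0.55]]}}

```text
t: 10.4
ee_pos: [0.6209, 0.0931, 0.1202]
ee_rot: [3.141, 0.0, 1.602]
contact_force: [-4.0, -1.0, 0.3]
width: 0.0192
finger_force: 1.5
```

>>> {"method": "play_rows", "body": {"targets": [[[-0.012,0.167,0],1,-0.55],[[-0.012,0.167,0],1,-0.55],[[-0.012,0.167,0],1,-0.55],[[0,0,0],0,-0.55],[[0,0,0],0,-0.55]]}}

```text
t: 10.9
ee_pos: [0.6405, 0.0898, 0.1199]
ee_rot: [3.141, -0.001, 1.193]
contact_force: [-0.6, -1.2, -0.1]
width: 0.0192
finger_force: 0.0
```

```bash
python3 - <<'E'
from h import *
s=goto(1.72,'a');print(s["contact_force"],s["width"],s["q"])
E
```

```text
p [0.6405 0.0898 0.1199] yaw 1.193 target [0.6409 0.0901] shift units x,y,z [ 0.01  0.01 -0.  ]
twist units 0.02
twist units -22.48
[-0.60262219 -1.20608894 -0.11396402] 0.019213345762571103 [-0.02863875  0.69548988 -0.31123519  1.61895753  0.26025732  0.86728687
 -0.81916381]
```

>>> {"method": "play_rows", "body": {"targets": [[[0,0,0],0,0],[[0,0,-0.3],0,0],[[0,0,-0.8],0,0],[[0,0,-0.8],-0.5,0],[[0,0,0],0,0]]}}

```text
t: 11.4
ee_pos: [0.6423, 0.0899, 0.2005]
ee_rot: [3.136, -0.003, 1.262]
contact_force: [0.5, -0.1, -0.3]
width: 0.0428
finger_force: 0.0
```

>>> {"method": "play_rows", "body": {"targets": [[[-0.6,0,0],0,0],[[-0.6,0,0],0,0],[[-0.6,0,0],0,0],[[-0.6,0,0],0,0],[[0,0,0],0,0]]}}

```text
t: 11.9
ee_pos: [0.6102, -0.0057, 0.1958]
ee_rot: [3.141, 0.002, 1.255]
contact_force: [1.0, -0.5, -1.1]
width: 0.0431
finger_force: 0.0
```

```bash
python3 - <<'E'
from h import *
from bench import bot
s=goto(1.65,'b')
i=[bot.read_camera(n)["image"][:,:,::-1] for n in("scene","top")]
cv2.imwrite("pics/4.png",np.clip(np.hstack([cv2.resize(i[0][90:260,220:420],None,fx=2,fy=2),cv2.resize(i[1][115:285,220:420],None,fx=2,fy=2)])*1.5,0,255).astype(np.uint8))
E
```

```text
p [ 0.6102 -0.0057  0.1958] yaw 1.255 target [ 6.083e-01 -2.000e-04] shift units x,y,z [ 0.12 -0.09  1.9 ]
twist units 22.47
twist units -0.03
```

View pics/4.png

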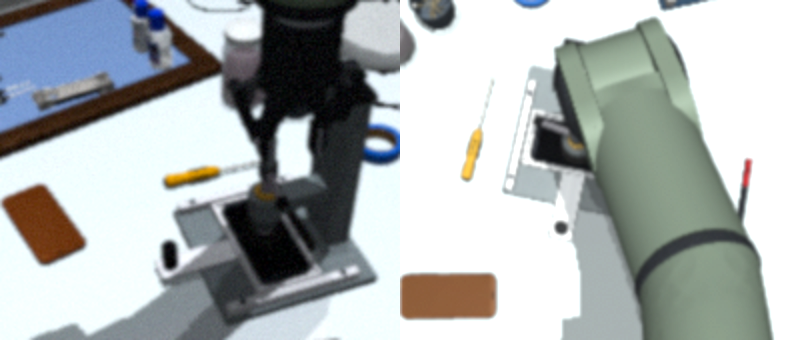

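>>> {"method": "play_rows", "body": {"targets": [[[0.12,-0.09,0.4],0,0],[[0,0,0.5],0,0],[[0,0,0.5],0,0],[[0,0,0.5],0,0],[[0,0,0],0,-0.55]]}}

```text
t: 12.5
ee_pos: [0.6078, 0.0049, 0.1173]
ee_rot: [-3.138, 0.001, 1.26]
contact_force: [-0.4, -0.4, -0.3]
width: 0.0292
finger_force: 0.0
```

>>> {"method": "play_rows", "body": {"targets": [[[0,0,0],0,-0.55],[[0,0,0],0,-0.55],[[0.012,-0.167,0],1,-0.55],[[0.012,-0.167,0],1,-0.55],[[0.012,-0.167,0],1,-0.55]]}}

```text
t: 13.0
ee_pos: [0.5925, 0.0137, 0.1206]
ee_rot: [3.14, -0.002, 0.833]
contact_force: [3.9, -2.1, -1.2]
width: 0.0191
finger_force: 1.6
```

```bash
python3 - <<'E'
from h import *
s=goto(1.65+.419,'b');print(s["contact_force"],s["width"],s["q"])
E
```

```text
p [0.5925 0.0137 0.1206] yaw 0.833 target [0.591  0.0097] shift units x,y,z [-0.1   0.04  0.02]
twist units 22.45
twist units -0.05
[ 3.8596669  -2.06914441 -1.24699581] 0.01913741951548044 [ 0.02900427  0.61137071 -0.21784693  1.77571156  0.17939369  0.77107309
 -1.01706027]
```

>>> {"method": "play_rows", "body": {"targets": [[[-0.08,-0.167,0],1,-0.55],[[0.012,-0.167,0],1,-0.55],[[0.012,-0.167,0],1,-0.55],[[0.012,-0.167,0],1,-0.55],[[0.012,-0.167,0],1,-0.55]]}}

```text
t: 13.5
ee_pos: [0.5746, 0.0401, 0.1207]
ee_rot: [3.141, -0.003, 0.135]
contact_force: [0.9, -3.7, 1.1]
width: 0.0194
finger_force: 1.4
```

>>> {"method": "play_rows", "body": {"targets": [[[0.012,-0.167,0],1,-0.55],[[0.012,-0.167,0],1,-0.55],[[0.012,-0.167,0],1,-0.55],[[0,0,0],0,-0.55],[[0,0,0],0,-0.55]]}}

```text
t: 14.0
ee_pos: [0.5755, 0.0603, 0.12]
ee_rot: [-3.141, -0.001, -0.273]
contact_force: [-0.5, -0.6, -0.2]
width: 0.0192
finger_force: 0.0
```

```bash
python3 - <<'E'
from h import *
s=goto(1.65+.419+8*.1396,'b');print(s["contact_force"],s["width"],s["q"])
E
```

```text
p [0.5755 0.0603 0.12  ] yaw -0.273 target [0.5768 0.0586] shift units x,y,z [ 0.04  0.03 -0.  ]
twist units -22.48
twist units 0.02
[-0.48164107 -0.61915263 -0.18210532] 0.019205965065707816 [-0.26125311  0.59120188  0.07716959  1.82411694 -0.06488652  0.72763084
 -1.99242099]
```

>>> {"method": "play_rows", "body": {"targets": [[[0,0,0],0,0],[[0,0,-0.3],0,0],[[0,0,-0.8],0,0],[[0,0,-0.8],0,0],[[0,0,0],-1,0]]}}

```text
t: 14.5
ee_pos: [0.5771, 0.0598, 0.2001]
ee_rot: [-3.14, -0.006, -0.137]
contact_force: [0.6, 0.4, -0.0]
width: 0.0424
finger_force: 0.0
```

>>> {"method": "play_rows", "body": {"targets": [[[0,0,0],-1,0],[[0,0,0],-1,0],[[0,0,0],-1,0],[[0,0,0],-1,0],[[0,0,0],-1,0]]}}

```text
t: 15.0
ee_pos: [0.5754, 0.0595, 0.1964]
ee_rot: [3.141, -0.001, 0.566]
contact_force: [0.2, 0.0, 0.1]
width: 0.0429
finger_force: 0.0
```

>>> {"method": "play_rows", "body": {"targets": [[[0,0,0],-1,0],[[0,0,0],-1,0],[[0,0,0],-1,0],[[0,0,0],-1,0],[[0,0,0],-1,0]]}}

```text
t: 15.5
ee_pos: [0.5754, 0.0594, 0.1963]
ee_rot: [3.141, 0.0, 1.265]
contact_force: [-0.3, -0.1, -0.2]
width: 0.0429
finger_force: 0.0
```

>>> {"method": "play_rows", "body": {"targets": [[[0,0,0],-1,0],[[0,0,0],-1,0],[[0,0,0],-1,0],[[0,0,0],-1,0],[[0,0,0],-1,0]]}}

```text
t: 16.0
ee_pos: [0.5754, 0.0593, 0.1963]
ee_rot: [3.141, 0.001, 1.963]
contact_force: [-0.7, 0.7, 1.1]
width: 0.0429
finger_force: 0.0
```

>>> {"method": "play_rows", "body": {"targets": [[[0,0,0],-1,0],[[0,0,0],-1,0],[[0,0,0],-1,0],[[0,0,0],-1,0],[[0,0,0],-1,0]]}}

```text
t: 16.5
ee_pos: [0.5754, 0.0592, 0.1963]
ee_rot: [-3.141, 0.001, 2.661]
contact_force: [-0.6, 0.7, 0.5]
width: 0.0427
finger_force: 0.0
```

>>> {"method": "play_rows", "body": {"targets": [[[0,0,0],-1,0],[[0,0,0],-0.5,0],[[0,0,0],0,0],[[0,0,0],0,0],[[0,0,0],0,0]]}}

```text
t: 17.0
ee_pos: [0.5753, 0.0597, 0.1956]
ee_rot: [-3.141, 0.0, 2.862]
contact_force: [0.1, -0.4, 0.2]
width: 0.0429
finger_force: 0.0
```

```bash
python3 - <<'E'
from h import *
s=goto(3.12,'b');print(s["q"])
from bench import bot
i=[bot.read_camera(n)["image"][:,:,::-1] for n in("scene","top")]
cv2.imwrite("pics/5.png",np.clip(np.hstack([cv2.resize(i[0][90:260,220:420],None,fx=2,fy=2),cv2.resize(i[1][115:285,220:420],None,fx=2,fy=2)])*1.5,0,255).astype(np.uint8))
E
```

```text
p [0.5753 0.0597 0.1956] yaw 2.862 target [0.5761 0.0555] shift units x,y,z [-0.05 -0.1   1.89]
twist units -0.5
twist units 22.0
[ 0.26594783  0.56370421 -0.67646817  1.73792734  0.41326635  0.98657455
  0.72363775]
```

View pics/5.png

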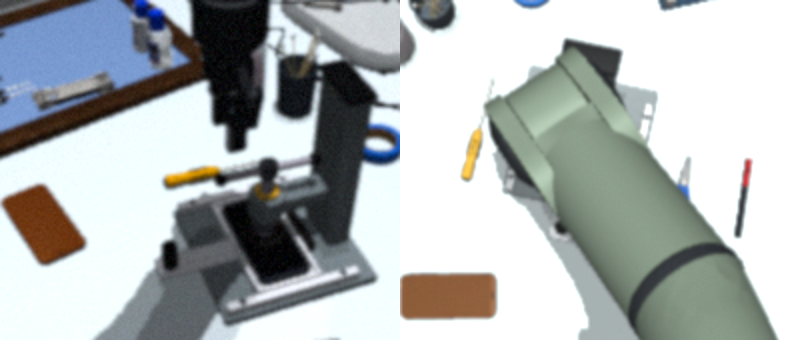

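```bash
python3 - <<'E'
from h import *
from bench import bot
S=bot.read_camera("scene")
g=plane(S,331,179,.137);b=plane(S,379,170,.137);d=g-b
for v in(g-b,g-C): print(psi-np.arctan2(*v[::-1])%(2*np.pi)+2*np.pi, np.hypot(*v))
E
```

```text
3.2316849111969326 0.1165245857235391
3.189422440157062 0.05705486107363582
```

>>> {"method": "play_rows", "body": {"targets": [[[0,0,0.4],0,0],[[0,0,0.5],0,0],[[0,0,0.5],0,0],[[0,0,0.5],0,0],[[0,0,0],0,-0.55]]}}

```text
t: 17.65
ee_pos: [0.5737, 0.0598, 0.1165]
ee_rot: [-3.14, -0.004, 2.864]
contact_force: [-0.4, 0.4, 0.7]
width: 0.0295
finger_force: 0.0
```

>>> {"method": "play_rows", "body": {"targets": [[[0,0,0],0,-0.55],[[0,0,0],0,-0.55],[[-0.012,0.167,0],1,-0.55],[[-0.012,0.167,0],1,-0.55],[[-0.012,0.167,0],1,-0.55]]}}

```text
t: 18.15
ee_pos: [0.5848, 0.0772, 0.1201]
ee_rot: [-3.142, 0.001, 2.438]
contact_force: [-0.5, -2.6, -1.7]
width: 0.0194
finger_force: 1.4
```

>>> {"method": "play_rows", "body": {"targets": [[[-0.012,0.167,0],1,-0.55],[[-0.012,0.167,0],1,-0.55],[[-0.012,0.167,0],1,-0.55],[[-0.012,0.167,0],1,-0.55],[[-0.012,0.167,0],1,-0.55]]}}

```text
t: 18.65
ee_pos: [0.6131, 0.0942, 0.1201]
ee_rot: [3.141, -0.0, 1.741]
contact_force: [-3.8, -0.7, -0.5]
width: 0.0191
finger_force: 1.6
```

>>> {"method": "play_rows", "body": {"targets": [[[-0.012,0.167,0],1,-0.55],[[-0.012,0.167,0],1,-0.55],[[-0.012,0.167,0],1,-0.55],[[-0.012,0.167,0],1,-0.55],[[0,0,0],0,-0.55]]}}

```text
t: 19.15
ee_pos: [0.6399, 0.0916, 0.1201]
ee_rot: [3.141, -0.001, 1.186]
contact_force: [-0.0, -0.7, 0.1]
width: 0.019
finger_force: 0.0
```

```bash
python3 - <<'E'
from h import *
s=goto(3.2+12*.1396,'b');print(s["contact_force"],s["q"])
E
```

```text
p [0.6399 0.0916 0.1201] yaw 1.186 target [0.6415 0.0898] shift units x,y,z [-0.03  0.05  0.  ]
twist units 0.07
twist units -22.43
[-0.04681237 -0.74436631  0.06499834] [-0.1102161   0.68420601 -0.18928639  1.62481973  0.15927113  0.84648451
 -0.74857261]
```

>>> {"method": "play_rows", "body": {"targets": [[[0,0,0],0,0],[[0,0,-0.3],0,0],[[0,0,-0.8],0,0],[[0,0,-0.8],-0.5,0],[[0,0,0],0,0]]}}

```text
t: 19.65
ee_pos: [0.6413, 0.0915, 0.2007]
ee_rot: [3.135, -0.003, 1.262]
contact_force: [0.8, -0.6, -0.2]
width: 0.0425
finger_force: 0.0
```

>>> {"method": "play_rows", "body": {"targets": [[[-0.6,0,0],0,0],[[-0.6,0,0],0,0],[[-0.6,0,0],0,0],[[-0.6,0,0],0,0],[[0,0,0],0,0]]}}

```text
t: 20.15
ee_pos: [0.6091, -0.004, 0.196]
ee_rot: [3.141, 0.002, 1.256]
contact_force: [-0.9, -0.5, 0.2]
width: 0.0428
finger_force: 0.0
```

```bash
python3 - <<'E'
from h import *
s=goto(4.79,'a')
E
```

```text
p [ 0.6091 -0.004   0.196 ] yaw 1.256 target [ 6.084e-01 -2.000e-04] shift units x,y,z [ 0.08 -0.05  1.9 ]
twist units 22.46
twist units -0.04
```

>>> {"method": "play_rows", "body": {"targets": [[[0,-0.05,0.4],0,0],[[0,0,0.5],0,0],[[0,0,0.5],0,0],[[0,0,0.5],0,0],[[0,0,0],0,-0.55]]}}

```text
t: 20.65
ee_pos: [0.6067, 0.0008, 0.1176]
ee_rot: [-3.139, 0.001, 1.26]
contact_force: [0.2, -0.2, 0.4]
width: 0.0295
finger_force: 0.0
```

>>> {"method": "play_rows", "body": {"targets": [[[0,0,0],0,-0.55],[[0,0,0],0,-0.55],[[0.012,-0.167,0],1,-0.55],[[0.012,-0.167,0],1,-0.55],[[0.012,-0.167,0],1,-0.55]]}}

```text
t: 21.15
ee_pos: [0.5914, 0.0101, 0.1206]
ee_rot: [3.14, -0.002, 0.833]
contact_force: [3.2, -2.4, -1.6]
width: 0.0191
finger_force: 1.7
```

>>> {"method": "play_rows", "body": {"targets": [[[0.012,-0.167,0],1,-0.55],[[0.012,-0.167,0],1,-0.55],[[0.012,-0.167,0],1,-0.55],[[0.012,-0.167,0],1,-0.55],[[0.012,-0.167,0],1,-0.55]]}}

```text
t: 21.65
ee_pos: [0.5754, 0.0391, 0.1205]
ee_rot: [3.141, -0.001, 0.135]
contact_force: [-2.4, -3.7, -0.3]
width: 0.019
finger_force: 1.9
```

```bash
python3 - <<'E'
from h import *
s=goto(4.79+8*.1396,'a');print(s["contact_force"],s["q"])
E
```

```text
p [0.5754 0.0391 0.1205] yaw 0.135 target [0.5755 0.0386] shift units x,y,z [0.   0.01 0.01]
twist units 22.43
twist units -0.07
[-2.40905734 -3.72710325 -0.28234796] [-0.23736824  0.58880556  0.09394015  1.82973712 -0.07811151  0.72559676
 -1.53654083]
```

>>> {"method": "play_rows", "body": {"targets": [[[0.012,-0.167,0],1,-0.55],[[0.012,-0.167,0],1,-0.55],[[0,-0.08,0],0.5,-0.55],[[0,0,0],0,-0.55],[[0,0,0],0,-0.55]]}}

```text
t: 22.15
ee_pos: [0.5762, 0.0563, 0.1201]
ee_rot: [-3.141, -0.001, -0.205]
contact_force: [-0.6, -0.7, -0.4]
width: 0.0192
finger_force: 0.0
```

>>> {"method": "play_rows", "body": {"targets": [[[0,-0.08,0],0.5,-0.55],[[0,-0.06,0],0,-0.55],[[0,0,0],0,-0.55],[[0,0,0],0,-0.55],[[0,0,0],0,-0.55]]}}

```text
t: 22.65
ee_pos: [0.5771, 0.0604, 0.1197]
ee_rot: [3.141, -0.0, -0.275]
contact_force: [-1.3, -6.3, 3.6]
width: 0.0188
finger_force: 3.1
```

```bash
python3 - <<'E'
from h import *
s=goto(6.3,'a');print(s["contact_force"])
E
```

```text
p [0.5771 0.0604 0.1197] yaw -0.275 target [0.5765 0.0573] shift units x,y,z [ 0.01  0.08 -0.01]
twist units 22.31
twist units -0.19
[-1.2915673  -6.29445643  3.56927672]
```

>>> {"method": "play_rows", "body": {"targets": [[[0,-0.05,0],0,-0.55],[[0,0,0],0,-0.55],[[0,0,0],0,-0.55],[[0,0,0],0,-0.55],[[0,0,0],0,-0.55]]}}

```text
t: 23.15
ee_pos: [0.5773, 0.0608, 0.1197]
ee_rot: [3.139, -0.0, -0.276]
contact_force: [-4.2, -14.7, 6.6]
width: 0.019
finger_force: 7.2
```

>>> {"method": "play_rows", "body": {"targets": [[[0,0.1,0],0,-0.2],[[0,0,0],0,0],[[0,0,0],0,0],[[0,0,-0.3],0,0],[[0,0,-0.8],0,0]]}}

```text
t: 23.65
ee_pos: [0.5753, 0.0597, 0.1625]
ee_rot: [3.14, 0.003, -0.277]
contact_force: [-0.1, 0.7, 0.6]
width: 0.0432
finger_force: 0.0
```

>>> {"method": "play_rows", "body": {"targets": [[[0,0,-1],0,0],[[0,0,-1],0,0],[[-0.8,0,0],0,0],[[-0.8,0,0],0,0],[[-0.8,0,0],0,0]]}}

```text
t: 24.15
ee_pos: [0.4831, 0.0863, 0.2443]
ee_rot: [-3.141, -0.001, -0.277]
contact_force: [-0.2, 0.3, 0.2]
width: 0.0429
finger_force: 0.0
```

```bash
python3 - <<'E'
from bench import bot
import cv2,numpy as np
i=[bot.read_camera(n)["image"][:,:,::-1] for n in("scene","top")]
cv2.imwrite("pics/6.png",np.clip(np.hstack([cv2.resize(i[0][90:260,220:420],None,fx=2,fy=2),cv2.resize(i[1][115:285,220:420],None,fx=2,fy=2)])*1.5,0,255).astype(np.uint8))
E
```

```text
(no output)
```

View pics/6.png

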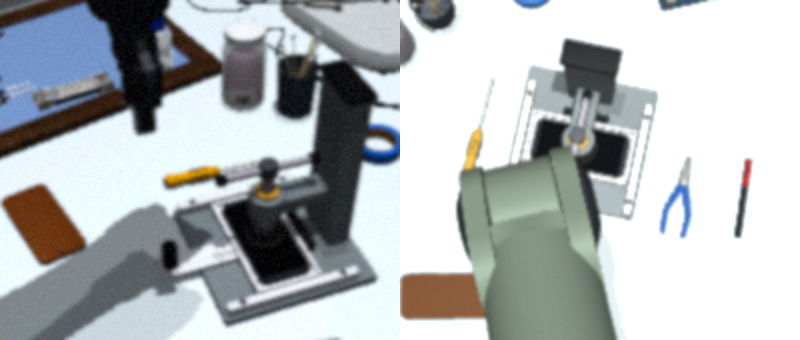

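The bar lies along the press x axis, with its front ball at about (222,180) in the left half of the picture. The tray is home, the phone is under the pad, the tools are untouched and the gripper is clear.

>>> {"method": "play_rows", "body": {"targets": [[[0,0,0],0,0],[[0,0,0],0,0],[[0,0,0],0,0],[[0,0,0],0,0],[[0,0,0],0,0]]}}

```text
t: 24.75
ee_pos: [0.4843, 0.0856, 0.2432]
ee_rot: [3.141, 0.0, -0.278]
contact_force: [-0.3, 0.1, -0.1]
width: 0.0429
finger_force: 0.0
```

```bash
python3 -c "
from bench import bot
print(bot.finish_job())"
```

```text
the job is handed in; nothing more can be done
None
```

I pushed the tray home against its rear stop, wound the T-handle clockwise to its stop so the pad should be clamping the phone, let go, and handed the job in at about 25 s; no verdict came back, and the pad force itself could not be measured.

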